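Release the camera slide's lock and run the carriage to its end stop

ROBOT

A 7-joint arm with a two-finger parallel gripper is mounted at the origin on the work surface. World frame = base frame: x ahead of the robot, y to its left, z up, the work surface at z = 0. Lengths are in m, angles in rad, forces in N, time in s.
With the tool pointing down it reaches from about 0.425 to 0.875 m from the base axis. Payload 8.4 kg.
Tool frame: the origin (TCP) lies between the finger pads; the fingertips stand 8 mm ahead of it and the grasp point (between the pads) lies 11 mm behind it; z points along the fingers, y is the direction in which the jaws open and shut (so a half turn about z gives the same grasp; the last joint's range is limited). The gripper opens to 87 mm and grips with 3 to 60 N. Pads are 19 mm wide; open, the fingers measure 117 mm over their backs; the gripper's body (75 mm by 190 mm) begins 51 mm behind the grasp point.
Start: joints at [-1.419, 0.333, 0.04, 1.465, -0.013, 1.343, -0.059], TCP at [0.161, 0.63, 0.231] pointing down, gripper open.
Joint ranges: [-2.58, 2.58], [-0.38, 2.09], [-1.3, 1.39], [0.25, 2.4], [-1.5, 4.64], [0.08, 2.09], [-2.65, 2.65]. Speed limits (rad/s): [2.22, 2.22, 2.79, 2.79, 3.14, 3.14, 3.14].

INTERFACE

Orientations are given as [roll, pitch, yaw] about the fixed x, y, z axes, in that order (R = Rz(yaw) Ry(pitch) Rx(roll)).
In Python, from workcell import manip, imaging gives the robot as it stands.
- The arm moves only by the tool servo_tool, never from a script. Its argument "increments" is a list of rows, each a list of 7 numbers: the shift along the tool's x, y, z in m, then the turn, a rotation vector about the tool's x, y, z in degrees, then the opening, from 0 (shut) to 1 (fully open). A call has 1 to 12 rows; each row is the pose to reach, as a shift and turn from the pose commanded when the call began, along the tool's axes at that moment; what a row does not reach only later rows make up. A row lasts 1/12 s, in which the tool goes at most 41.7 mm and 7.16 degrees, less where a joint would pass 70% of its speed; a pose out of reach is approached as far as the arm can. A call with a gripper value outside its range is refused whole. The fingers move at their own pace and stop on an object; "squeeze" is the grip in N (left out, the last holds). Time passes only in rows, so rows that repeat a pose let the fingers close. It gives the time, the measured TCP pose, the force and the opening at its end, in the units of the state.
- manip.state(): the state, without advancing time (a new reading comes with each control period).
- imaging.grab_frame(name): name is "side" or "top" or "wrist"; returns a dict with "img" (384x512x3 uint8, red, green, blue), "mtx" (3x3 intrinsics, pixels), "k1" (the pictures are not rectified: a ray, as slopes to the right and down, at radius r is drawn at 1 + k1 r^2 times it, then the intrinsics apply), "extrinsics" (4x4, takes a point from world to camera coordinates); the wrist camera has in their place "mount" (4x4, takes a point from camera to tool coordinates, whose origin is the TCP and whose axes are the flange's). Camera axes: x right, y down, z forward; pixel columns grow to the right and rows downward; lengths in m; the calibration is good to about 2 mm. A picture is of the moment at which its call begins: read the wrist's pose just before it. There is no depth.
- manip.finish_job(): hands the job in, once; it reports no verdict.
The state is a dict: "clock": time; "joint_pos": joint angles; "dq": joint speeds; "effort": joint torques, N m; "position": TCP position; "ee_rot": TCP orientation; "ft_force": force on the tool from outside, world axes, zero at the start; "wrist_torque": the same for the moment, N m; "grip_width": finger opening in m.
Only numpy, scipy, OpenCV 4.12 (cv2) and the standard library are available. Lean on these libraries where they do the work, as an engineer would, in place of code of your own. Each camera call takes 0.05 s, during which the arm holds its last target.

TASK

The camera carriage on the slide rail is locked part-way along. With a fingertip, without gripping anything, press down the red release paddle on the carriage and keep it held down all the way while you push the carriage along the rail, until it stands hard against the orange end stop; then let the paddle spring up so that the carriage is locked there, and move clear. Do not touch the camera that rides on the carriage, and do not pick up or push about the things lying around.

Things in the scene. Friction and masses are not known exactly. Their poses are not given: they have to be found in the camera images.
- rail: The camera slide, fixed to the table: black steel base plate 110 x 440 x 10 mm carrying a 40 mm aluminium profile 400 mm long with a steel guide and an end block near each end. Origin: centre of the base plate's underside, on the table. Its own y axis runs along the rail towards the ORANGE end block (the other end block is black), its z axis is up. The end blocks' tops are 99 mm above the table.
- stop_face (a point): Centre of the face of the orange rubber bumper on the orange end block, 84 mm above the table, on the rail's centre line. The leading edge of the carriage plate meets it at the end of the travel.
- carriage_plate (a point): Centre of the top of the carriage's aluminium plate (100 mm along the rail, 76 mm across, 8 mm thick), 88 mm above the table. It moves along the rail with the carriage; it stands 50 mm short of stop_face when the carriage is against the orange stop.
- carriage (a joint): Position of the carriage along the rail in m: 0 at the black end block, 0.240 against the orange bumper, growing towards the orange end. While the red paddle is up the carriage is locked: a sprung pawl under the paddle sits in a rack with notches every 6 mm; one notch lies exactly at 0.240. With the paddle down it slides freely with about 1.5 N of drag.
- paddle_top (a point): Centre of the upper face of the red release paddle on top of the carriage, where the fingertip presses: face 44 mm across the rail and 46 mm along it between two raised ridges 5 mm thick and 4 mm high at its ends. 118 mm above the table when up. It is straight above carriage_plate and moves with the carriage. Nothing stands above it.
- paddle (a joint): How far the paddle is pressed, in m: 0 up (carriage locked), 0.009 fully down on its stop. The pawl is out of the rack for certain from 0.006; pressed less it may still drag over the teeth or hold. The spring pushes back with about 4.5 N at the top and 8.5 N fully down, and lifts the paddle again when it is let go. A steel latch strap runs from the paddle down the rail's -x side, up to 47 mm from the centre line.
- camera: Depth camera, a silver bar 25 x 90 x 25 mm with its long side along the rail, bolted to a bracket on the carriage and moving with it. Origin: centre of its underside, 100 mm to the side of the paddle's centre (rail's +x side), 88 mm above the table; its top is 113 mm above the table. Must not be touched.
- mug: Loose blue mug, 76 mm wide and 88 mm high, handle at its +y side. Origin: centre of its underside. Leave alone.
- tape: Loose yellow roll of tape lying flat, 84 mm across, 24 mm high. Origin: centre of its underside. Leave alone.
- servo: Loose black servo motor, 36 x 50 x 26 mm with a metal horn on top (30 mm in all). Origin: centre of its underside. Leave alone.
- screwdriver: Loose screwdriver with an orange handle, about 160 mm long, lying on the table along its x axis, handle to -x. Leave alone.
- target: Loose black and white chequered calibration target standing upright on a foot, 50 x 100 x 88 mm. Origin: centre of its underside. Leave alone.
- powerbank: Loose white power bank, 125 x 66 x 20 mm, lying flat. Origin: centre of its underside. Leave alone.
- mouse: Loose black computer mouse, 105 x 58 x 34 mm. Origin: centre of its underside. Leave alone.

How it is judged:
On the way, in this order (a step that is already met when the one before it is completed fails the run):
1. the release paddle is pressed down with the carriage still where it stood (value of joint paddle above 0.0035 m and distance of carriage_plate from where it was at the start of the episode below 0.015 m and contact force between the fingers and anything else above 1 N), for 0.02 s.
2. the carriage has reached the orange end stop with the paddle still held down (value of joint carriage above 0.236 m and value of joint paddle above 0.003 m), for 0.05 s.
At the end, for the whole second after the job is handed in: The carriage is at rest against the orange end stop (within 2.5 mm of the end of its travel) and locked there: the red paddle has sprung back up (pressed less than 2 mm) (value of joint carriage between 0.2375 and 0.2425 m and value of joint paddle below 0.002 m and velocity of joint carriage between -0.005 and 0.005 m/s); the robot touches nothing.
It fails at once if the paddle was let up while the carriage was on its way (more than 15 mm from its start and more than 12 mm short of the stop) (distance of carriage_plate from where it was at the start of the episode above 0.015 m and value of joint carriage below 0.228 m and value of joint paddle below 0.002 m).
It fails at once if the camera was touched (contact force between any of the fingers, the arm and camera above 1 N).
It fails at once if the release paddle was taken between the fingers instead of being pressed from above (z of the grasp point in the frame of paddle_top below 0.003 m and horizontal distance between the grasp point and paddle_top below 0.025 m).
It fails at once if one of the things lying around was pushed, lifted or carried more than 15 mm (distance of any of mug, tape, servo, screwdriver, target, powerbank, mouse from where it was at the start of the episode above 0.015 m).
It also fails if it takes over 38 s, if anything falls off the work surface, if the arm or the gripper's body presses on something with over 40 N, if the wrist force passes 120 N, or if a joint passes its speed limit or range.

## Working session

There is one attempt and no reset: what is moved stays moved. The work goes in short steps, Python scripts to look and compute and a tool call to move; the robot and the scene stay as the last step left them, time stands still between calls to the robot, and variables do not carry over. Pictures are saved under pics/ and viewed, and the job is handed in when it is done.

Besides the shell and the picture viewer there is one more tool, called after ">>>" by a JSON object that holds its "method" and its "body". servo_tool: Moves the arm, as the interface text tells. Its arguments: {"type":"object","properties":{"increments":{"type":"array","items":{"type":"array","items":{"type":"number"}}},"squeeze":{"type":"number"}},"required":["increments"]}

```bash
mkdir -p pics; cat > h.py <<'E'
import numpy as np, cv2
from workcell import manip, imaging
def grab(n,fn):
    s=manip.state(); f=imaging.grab_frame(n); cv2.imwrite(fn,f['img'][:,:,::-1]); f['img_s']=s; return f
E
python3 - <<'E'
from h import *
import pickle
for n in("top","side"):
    f=grab(n,f"pics/{n}0.png"); pickle.dump(f,open(n+"0.pkl","wb")); print(n,f['mtx'],f['k1'],f['extrinsics'])
s=manip.state(); print(s)
E
```

```text
top [[401.73552122   0.         252.63420648]
 [  0.         401.73552122 194.81520026]
 [  0.           0.           1.        ]] 0.020926167940218773 [[-0.00768188 -0.99985422  0.0152491   0.0189984 ]
 [-0.99220093  0.00572403 -0.1245173   0.56563481]
 [ 0.12441186 -0.0160867  -0.99210025  1.1096809 ]
 [ 0.          0.          0.          1.        ]]
side [[447.39592322   0.         257.30143093]
 [  0.         447.39592322 196.35427899]
 [  0.           0.           1.        ]] -0.12228859190344181 [[-0.86219811 -0.50633012 -0.01562814  0.50047753]
 [-0.38099819  0.66849246 -0.63871606  0.28077655]
 [ 0.33384847 -0.54474548 -0.7692838   0.92069815]
 [ 0.          0.          0.          1.        ]]
{'clock': 0.1, 'joint_pos': array([-1.41919129,  0.33384055,  0.03986052,  1.46620021, -0.01339395,
        1.34332916, -0.058481  ]), 'dq': array([-2.27251912e-04,  1.29159067e-05,  7.13746556e-04, -3.73370119e-03,
       -6.66165583e-04,  4.97283571e-04, -1.01622321e-05]), 'effort': array([ 4.89376762e-03, -6.57818413e+01,  1.34050436e+00, -4.04705393e+01,
       -5.96557651e-02,  4.09584388e-02,  6.03620902e-05]), 'position': array([0.16123209, 0.62923872, 0.22973934]), 'ee_rot': array([-3.14008459e+00,  1.02159149e-04,  2.89080431e+00]), 'ft_force': array([-0.77134962, -1.32552809,  0.82659773]), 'wrist_torque': array([-0.05166359, -0.0115544 , -0.02252444]), 'grip_width': 0.08739921701616922}
```

View pics/top0.png

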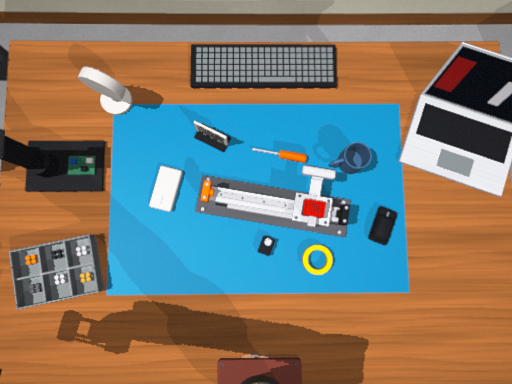

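View pics/side0.png

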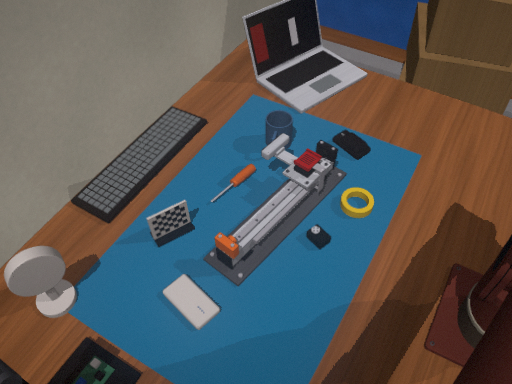

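```bash
python3 - <<'E'
import cv2
a=cv2.imread('pics/top0.png')[150:250,185:365]; cv2.imwrite('pics/top0c.png',cv2.resize(a,None,fx=4.4,fy=4.4,interpolation=cv2.INTER_CUBIC))
a=cv2.imread('pics/side0.png')[130:290,195:355]; cv2.imwrite('pics/side0c.png',cv2.resize(a,None,fx=3.7,fy=3.7,interpolation=cv2.INTER_CUBIC))
E
```

```text
(no output)
```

View pics/top0c.png

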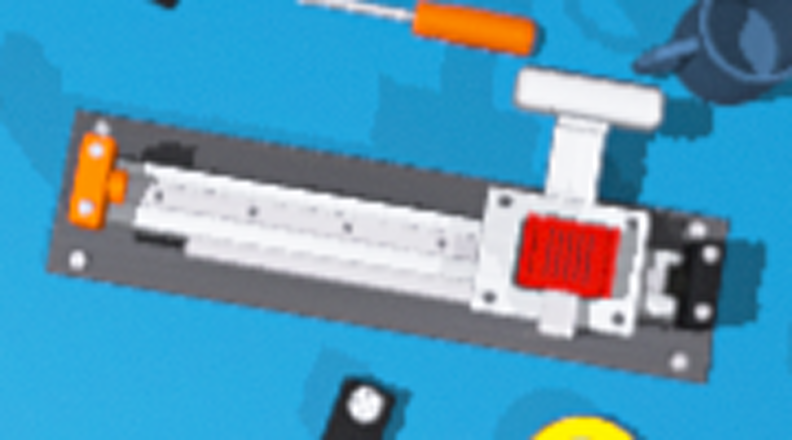

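View pics/side0c.png

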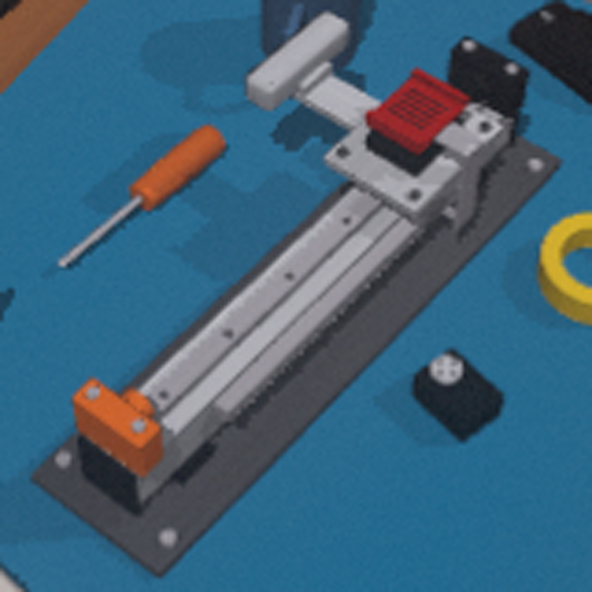

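```bash
cat > fit.py <<'E'
from h import *
import pickle
from scipy.optimize import least_squares
T=pickle.load(open('top0.pkl','rb'));S=pickle.load(open('side0.pkl','rb'))
def proj(f,P):
    E=f['extrinsics'];c=P@E[:3,:3].T+E[:3,3];q=c[:,:2]/c[:,2:];q=q*(1+f['k1']*(q**2).sum(1))[:,None]
    return q@f['mtx'][:2,:2].T+f['mtx'][:2,2]
b=[(55,220),(55,-220),(-55,-220),(-55,220)]
tp=np.array([(81,110),(727,217),(705,382),(48,270)])/4.4+[185,150]-.4
sp=np.array([None]*0)
# side: orange end bottom-left: corners seen (35,478)=+x? , far(560,160), (160,577)
sb=[(55,220),(-55,-220),(-55,220)]
sp=np.array([(35,478),(560,160),(160,577)])/3.7+[195,130]-.4
pk=[(22,28),(22,-28),(-22,-28),(-22,28)]
tk=np.array([(527,213),(620,228),(612,298),(518,287)])/4.4+[185,150]-.4
sk=np.array([(418,70),(470,100),(420,150),(367,113)])/3.7+[195,130]-.4
def W(loc,z,p):
    l=np.array(loc)/1000.;c,s=np.cos(p[2]),np.sin(p[2])
    return np.c_[p[0]+c*l[:,0]-s*l[:,1],p[1]+s*l[:,0]+c*l[:,1],np.full(len(l),z)]
def res(p,sp_=True):
    off=np.array([0,p[3]*1000])
    pkk=np.array(pk)+off
    # side order: far +x-y? determined below
    return np.r_[(proj(T,W(b,.01,p))-tp).ravel(),(proj(S,W(sb,.01,p))-sp).ravel(),(proj(T,W(pkk,.121,p))-tk).ravel(),(proj(S,W(pkk[[1,2,3,0]],.121,p))-sk).ravel()] 
if __name__=="__main__":
    r=least_squares(res,[.58,-.05,-.15,-.1],loss='soft_l1');p=r.x
    print(p,np.degrees(p[2]));print(res(p).reshape(-1,2).round(1))
    u=np.array([-np.sin(p[2]),np.cos(p[2])])
    print('paddle',p[:2]+p[3]*u,'dir',u)
    # stop: bumper face from top crop (107,187)
    for y in(.1,.11,.12,.13,.14,.15,.16,.17,.18): print(y,(proj(T,W([(0,y*1000)],.084,p))-[185,150])*4.4,(proj(S,W([(0,y*1000)],.084,p))-[195,130])*3.7)
E
python3 fit.py
```

```text
[ 0.53809396 -0.04353275 -0.17179515 -0.10211463] -9.843137055849981
[[-1.5 -0.2]
 [ 0.4  0.2]
 [ 0.3  0.1]
 [-0.8  0.5]
 [-0.9 -0.4]
 [ 1.4 -0. ]
 [ 0.6 -0.1]
 [ 0.2 -0.5]
 [ 0.1 -0.4]
 [-0.5  0.1]
 [-0.2 -0.9]
 [-0.1 -0.2]
 [ 0.5 -0.2]
 [ 0.4 -0.7]
 [-0.   0.8]]
paddle [ 0.52063732 -0.1441442 ] dir [0.17095135 0.98527947]
0.1 [[234.64898517 204.66604314]] [[218.46752977 331.17794915]]
0.11 [[218.72042778 202.01760389]] [[207.78869971 341.33317822]]
0.12 [[202.79264157 199.3693555 ]] [[197.01042425 351.58151273]]
0.13 [[186.86545978 196.72127022]] [[186.13195867 361.92361808]]
0.14 [[170.93871575 194.07332032]] [[175.15256994 372.36014729]]
0.15 [[155.01224292 191.42547808]] [[164.07153796 382.8917398 ]]
0.16 [[139.08587482 188.77771581]] [[152.88815687 393.51902014]]
0.17 [[123.1594451  186.13000583]] [[141.60173644 404.24259663]]
0.18 [[107.23278747 183.48232046]] [[130.21160351 415.0630599 ]]
```

>>> {"method": "servo_tool", "body": {"increments": [[-0.015,-0.009,0,0,0,0,0],[-0.05,-0.03,0,0,0,0,0],[-0.085,-0.05,0,0,0,0,0],[-0.12,-0.07,0,0,0,-1,0],[-0.155,-0.09,0,0,0,-2,0],[-0.19,-0.11,0,0,0,-3,0],[-0.225,-0.13,0,0,0,-4.5,0],[-0.26,-0.15,0,0,0,-4.5,0],[-0.3,-0.17,0,0,0,-4.5,0],[-0.335,-0.19,0,0,0,-4.5,0],[-0.37,-0.21,0,0,0,-4.5,0],[-0.4,-0.23,0,0,0,-4.5,0]], "squeeze": 10}}

```text
clock: 1.1
position: [0.4936, 0.3044, 0.2305]
ee_rot: [-3.141, 0.0, 2.968]
ft_force: [-0.1, 1.7, 0.3]
grip_width: 0.0152
```

>>> {"method": "servo_tool", "body": {"increments": [[-0.009,-0.037,0,0,0,0,0],[-0.018,-0.075,0,0,0,0,0],[-0.027,-0.113,0,0,0,0,0],[-0.036,-0.15,0,0,0,0,0],[-0.045,-0.188,0,0,0,0,0],[-0.054,-0.226,0,0,0,0,0],[-0.063,-0.264,0,0,0,0,0],[-0.072,-0.302,0,0,0,0,0],[-0.081,-0.34,0,0,0,0,0],[-0.09,-0.378,0,0,0,0,0],[-0.098,-0.412,0,0,0,0,0],[-0.102,-0.436,0,0,0,0,0]]}}

```text
clock: 2.1
position: [0.5165, -0.1438, 0.2306]
ee_rot: [-3.141, 0.0, 2.966]
ft_force: [0.0, -0.1, -0.3]
grip_width: 0.0006
```

>>> {"method": "servo_tool", "body": {"increments": [[0,0,0.02,0,0,0,0],[0,0,0.04,0,0,0,0],[0,0,0.055,0,0,0,0],[0,0,0.06,0,0,0,0],[0,0,0.06,0,0,0,0]]}}

```text
clock: 2.52
position: [0.5163, -0.1396, 0.1694]
ee_rot: [-3.141, -0.003, 2.969]
ft_force: [-0.1, -0.2, 0.6]
grip_width: 0.0006
```

```bash
python3 - <<'E'
from h import *
f=grab('wrist','pics/w1.png');g=grab('side','pics/s1.png');t=grab('top','pics/t1.png')
s=f['img_s'];print(s['position'],s['ee_rot'],s['grip_width'],s['joint_pos'],s['ft_force'])
print(f['mount'],f['mtx'],f['k1'])
cv2.imwrite('pics/s1c.png',cv2.resize(cv2.imread('pics/s1.png')[90:250,215:375],None,fx=3.7,fy=3.7,interpolation=cv2.INTER_CUBIC))
cv2.imwrite('pics/t1c.png',cv2.resize(cv2.imread('pics/t1.png')[150:250,185:365],None,fx=4.4,fy=4.4,interpolation=cv2.INTER_CUBIC))
E
```

```text
[ 0.51625389 -0.1396482   0.16935613] [-3.14117787e+00 -2.62120588e-03  2.96883134e+00] 0.0005713994729602297 [-0.42447665  0.15757137  0.67150897  1.85172049 -0.10555676  1.17072184
  1.68050047] [-0.09300133 -0.21021713  0.57199976]
[[ 3.61332630e-04 -9.57389037e-01 -2.88801144e-01  8.04695615e-02]
 [ 9.99999879e-01  2.49818360e-04  4.22987339e-04 -8.53012263e-05]
 [-3.32815613e-04 -2.88801262e-01  9.57389012e-01 -1.52897677e-01]
 [ 0.00000000e+00  0.00000000e+00  0.00000000e+00  1.00000000e+00]] [[316.22135632   0.         257.17848186]
 [  0.         316.22135632 190.40386552]
 [  0.           0.           1.        ]] -0.0672436179712313
```

View pics/w1.png

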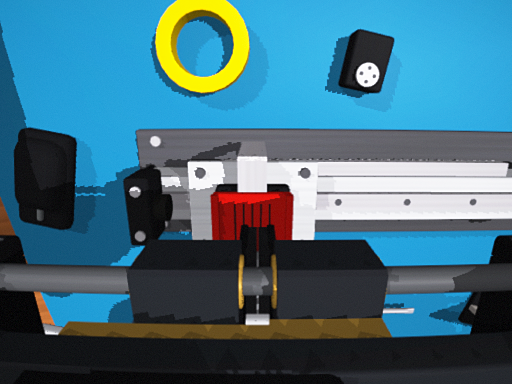

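View pics/s1c.png

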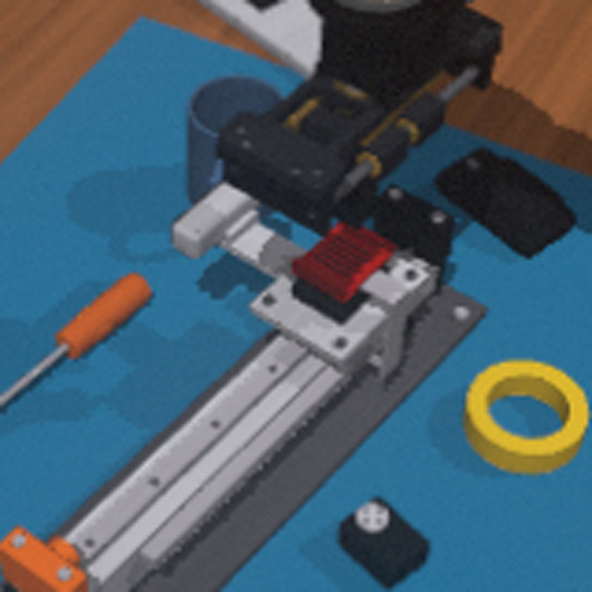

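View pics/t1c.png

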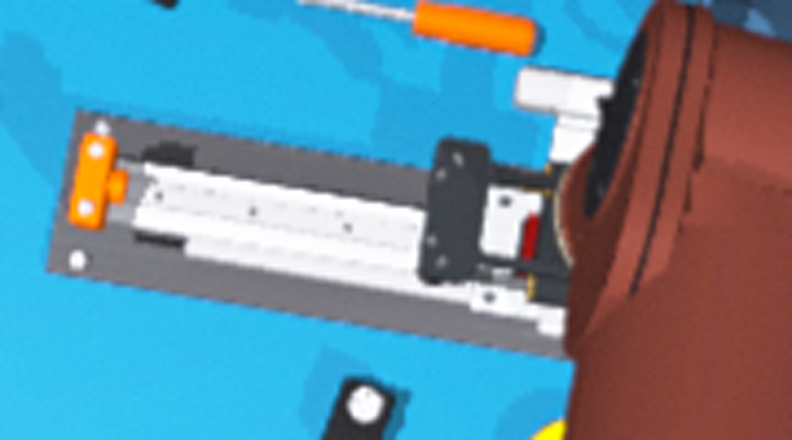

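```bash
python3 - <<'E'
from h import *
from scipy.spatial.transform import Rotation as R
p=np.array([.5206,-.1441,.121]);u=np.array([.17095,.98528,0]);v=np.array([.98528,-.17095,0])
s=manip.state();f=imaging.grab_frame('wrist')
Rw=R.from_euler('xyz',s['ee_rot']).as_matrix()
M=np.eye(4);M[:3,:3]=Rw;M[:3,3]=s['position'];E=np.linalg.inv(M@f['mount'])
for n,q in [('-x edge -y',p-.022*v-.028*u),('-x edge +y',p-.022*v+.028*u),('blackblk bolt',p*[1,1,0]+[0,0,.099]),('strap',p-.047*v)]:
    c=E[:3,:3]@q+E[:3,3];a=c[:2]/c[2];a=a*(1+f['k1']*(a@a));print(n,a*316.22+[257.18,190.4])
E
python3 -c "
import cv2
a=cv2.imread('pics/w1.png')[120:270,170:350];cv2.imwrite('pics/w1c.png',cv2.resize(a,None,fx=4,fy=4,interpolation=cv2.INTER_CUBIC))"
```

```text
-x edge -y [209.79368964 191.11842852]
-x edge +y [292.97886945 191.09288613]
blackblk bolt [252.02440057 210.35344911]
strap [251.16173562 154.32326295]
```

View pics/w1c.png

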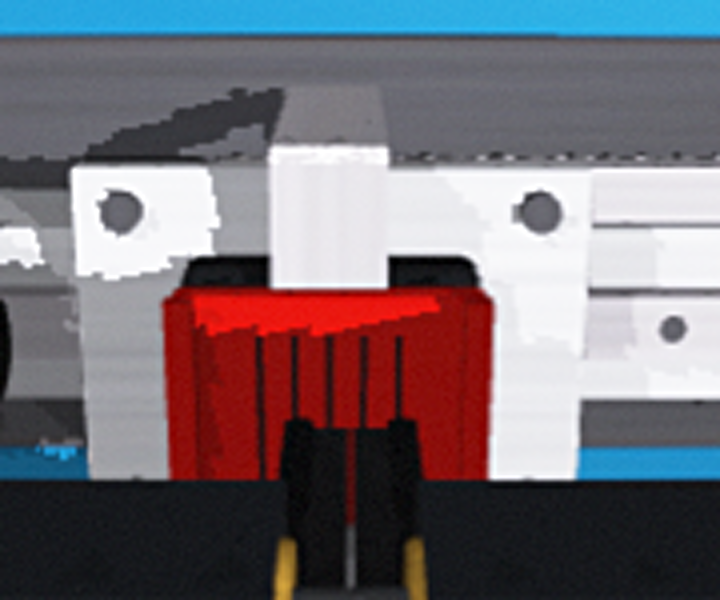

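>>> {"method": "servo_tool", "body": {"increments": [[-0.003,0,0.015,0,0,0,0],[-0.005,0,0.03,0,0,0,0],[-0.005,0,0.038,0,0,0,0],[-0.005,0,0.038,0,0,0,0],[-0.005,0,0.038,0,0,0,0]]}}

```text
clock: 3.13
position: [0.5224, -0.1404, 0.133]
ee_rot: [-3.141, -0.0, 2.969]
ft_force: [-0.6, 0.4, -0.3]
grip_width: 0.0004
```

>>> {"method": "servo_tool", "body": {"increments": [[0,0,0.004,0,0,0,0],[0,0,0.007,0,0,0,0],[0,0,0.01,0,0,0,0],[0,0,0.012,0,0,0,0],[0,0,0.014,0,0,0,0],[0,0,0.014,0,0,0,0],[0,0,0.014,0,0,0,0]]}}

```text
clock: 3.72
position: [0.523, -0.1404, 0.1193]
ee_rot: [3.141, 0.001, 2.969]
ft_force: [-0.7, 1.0, 7.1]
grip_width: 0.0009
```

>>> {"method": "servo_tool", "body": {"increments": [[0,0,0.001,0,0,0,0],[0,0,0.002,0,0,0,0],[0,0,0.003,0,0,0,0],[0,0,0.003,0,0,0,0]]}}

```text
clock: 4.05
position: [0.5232, -0.1405, 0.1173]
ee_rot: [3.141, 0.002, 2.969]
ft_force: [-4.6, 1.0, 17.7]
grip_width: 0.0005
```

>>> {"method": "servo_tool", "body": {"increments": [[0,0.002,0,0,0,0,0],[0,0.005,0,0,0,0,0],[0,0.009,0,0,0,0,0],[0,0.013,0,0,0,0,0],[0,0.017,0,0,0,0,0],[0,0.021,0,0,0,0,0],[0,0.025,0,0,0,0,0],[0,0.029,0,0,0,0,0],[0,0.032,0,0,0,0,0],[0,0.034,0,0,0,0,0],[0,0.035,0,0,0,0,0]]}}

```text
clock: 4.97
position: [0.5292, -0.106, 0.1174]
ee_rot: [3.141, 0.002, 2.969]
ft_force: [-5.6, -1.2, 18.8]
grip_width: 0.0006
```

```bash
python3 - <<'E'
from h import *
g=grab('side','pics/s2.png');f=grab('wrist','pics/w2.png')
cv2.imwrite('pics/s2c.png',cv2.resize(cv2.imread('pics/s2.png')[90:290,195:375],None,fx=3,fy=3,interpolation=cv2.INTER_CUBIC))
E
```

```text
(no output)
```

View pics/s2c.png

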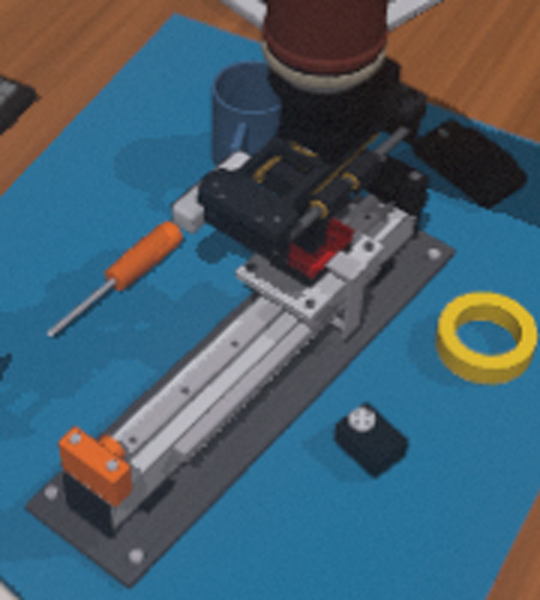

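View pics/w2.png

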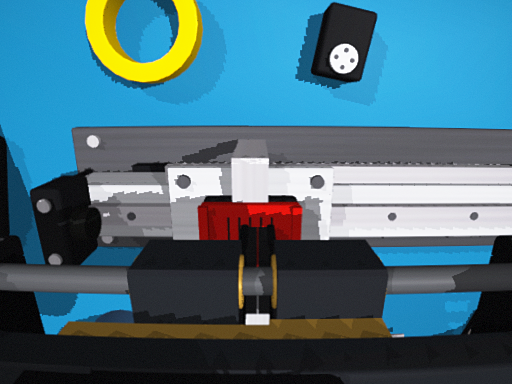

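>>> {"method": "servo_tool", "body": {"increments": [[0,0.003,0,0,0,0,0],[0,0.008,0,0,0,0,0],[0,0.015,0,0,0,0,0],[0,0.023,0,0,0,0,0],[0,0.031,0,0,0,0,0],[0,0.039,0,0,0,0,0],[0,0.047,0,0,0,0,0],[0,0.055,0,0,0,0,0],[0,0.063,0,0,0,0,0],[0,0.07,0,0,0,0,0],[0,0.074,0,0,0,0,0],[0,0.075,0,0,0,0,0]]}}

```text
clock: 6.07
position: [0.5423, -0.0311, 0.1174]
ee_rot: [3.14, 0.002, 2.97]
ft_force: [-4.1, 0.1, 17.2]
grip_width: 0.0002
```

>>> {"method": "servo_tool", "body": {"increments": [[0,0.003,0,0,0,0,0],[0,0.008,0,0,0,0,0],[0,0.015,0,0,0,0,0],[0,0.023,0,0,0,0,0],[0,0.031,0,0,0,0,0],[0,0.039,0,0,0,0,0],[0,0.047,0,0,0,0,0],[0,0.055,0,0,0,0,0],[0,0.063,0,0,0,0,0],[0,0.07,0,0,0,0,0],[0,0.074,0,0,0,0,0],[0,0.075,0,0,0,0,0]]}}

```text
clock: 7.07
position: [0.5553, 0.0431, 0.1174]
ee_rot: [3.14, 0.002, 2.97]
ft_force: [-3.9, -0.4, 15.4]
grip_width: 0.0004
```

```bash
python3 - <<'E'
from h import *
g=grab('side','pics/s3.png');f=grab('wrist','pics/w3.png');s=f['img_s'];print(s['position'],s['ft_force'],s['clock'])
cv2.imwrite('pics/s3c.png',cv2.resize(cv2.imread('pics/s3.png')[110:290,175:375],None,fx=3,fy=3,interpolation=cv2.INTER_CUBIC))
E
```

```text
[0.55529585 0.04295337 0.1174114 ] [-2.94917993  1.98964885 14.65680591] 7.1167
```

View pics/s3c.png

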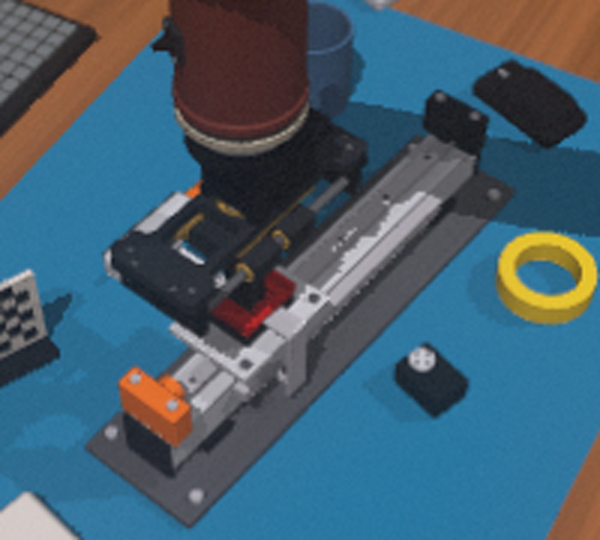

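View pics/w3.png

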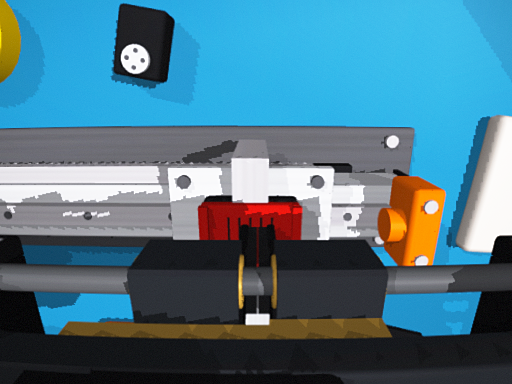

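>>> {"method": "servo_tool", "body": {"increments": [[0,0.003,0,0,0,0,0],[0,0.007,0,0,0,0,0],[0,0.012,0,0,0,0,0],[0,0.017,0,0,0,0,0],[0,0.022,0,0,0,0,0],[0,0.026,0,0,0,0,0],[0,0.029,0,0,0,0,0],[0,0.031,0,0,0,0,0],[0,0.033,0,0,0,0,0],[0,0.034,0,0,0,0,0]]}}

```text
clock: 8.0
position: [0.5611, 0.0759, 0.1174]
ee_rot: [3.14, 0.002, 2.97]
ft_force: [-3.0, -0.9, 15.4]
grip_width: 0.0007
```

>>> {"method": "servo_tool", "body": {"increments": [[0,0.001,0,0,0,0,0],[0,0.002,0,0,0,0,0],[0,0.003,0,0,0,0,0],[0,0.004,0,0,0,0,0],[0,0.005,0,0,0,0,0],[0,0.005,0,0,0,0,0]]}}

```text
clock: 8.5
position: [0.5616, 0.0787, 0.1174]
ee_rot: [-3.141, 0.002, 2.968]
ft_force: [-4.7, -5.5, 16.8]
grip_width: 0.0003
```

```bash
python3 - <<'E'
from h import *
f=grab('wrist','pics/w4.png');s=f['img_s'];print(s['position'],s['ft_force'],s['clock'])
E
```

```text
[0.56162363 0.0787411  0.11739311] [-4.70009594 -5.46225822 16.7788079 ] 8.5
```

View pics/w4.png

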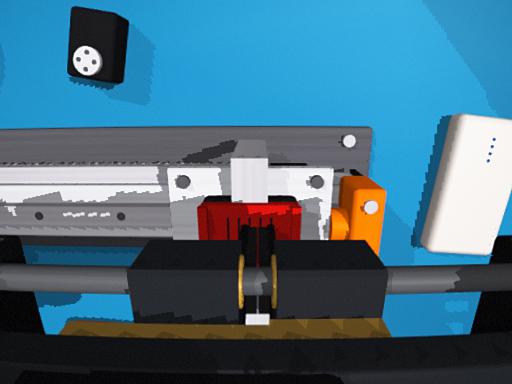

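>>> {"method": "servo_tool", "body": {"increments": [[0,0.001,0,0,0,0,0],[0,0.001,0,0,0,0,0],[0,0.001,-0.002,0,0,0,0],[0,0.001,-0.004,0,0,0,0],[0,0.001,-0.006,0,0,0,0],[0,0.001,-0.008,0,0,0,0],[0,0.001,-0.01,0,0,0,0],[0,0.001,-0.013,0,0,0,0],[0,0.001,-0.018,0,0,0,0],[0,0.001,-0.03,0,0,0,0],[0,0.001,-0.05,0,0,0,0],[0,0.001,-0.08,0,0,0,0]]}}

```text
clock: 9.55
position: [0.5595, 0.0814, 0.195]
ee_rot: [-3.14, -0.003, 2.97]
ft_force: [0.9, 0.5, -0.0]
grip_width: 0.0005
```

>>> {"method": "servo_tool", "body": {"increments": [[0,-0.02,-0.02,0,0,0,0],[0,-0.05,-0.03,0,0,0,0],[0,-0.09,-0.03,0,0,0,0],[0,-0.13,-0.03,0,0,0,0],[0,-0.16,-0.03,0,0,0,0],[0,-0.18,-0.03,0,0,0,0],[0,-0.18,-0.03,0,0,0,0],[0,-0.18,-0.03,0,0,0,0]]}}

```text
clock: 10.22
position: [0.53, -0.097, 0.2264]
ee_rot: [3.141, 0.001, 2.967]
ft_force: [0.2, 0.4, -0.4]
grip_width: 0.0002
```

```bash
python3 - <<'E'
from h import *
g=grab('side','pics/s5.png');f=grab('wrist','pics/w5.png');t=grab('top','pics/t5.png');s=manip.state();print(s['position'],s['ft_force'],s['clock'],abs(s['dq']).max())
cv2.imwrite('pics/s5c.png',cv2.resize(cv2.imread('pics/s5.png')[130:290,175:375],None,fx=3.8,fy=3.7,interpolation=cv2.INTER_CUBIC))
cv2.imwrite('pics/t5c.png',cv2.resize(cv2.imread('pics/t5.png')[150:250,185:365],None,fx=4.4,fy=4.4,interpolation=cv2.INTER_CUBIC))
E
```

```text
[ 0.53043043 -0.09445912  0.22578703] [-0.93157037  0.4555668  -0.69817519] 10.3667 0.004741619462981467
```

View pics/s5c.png

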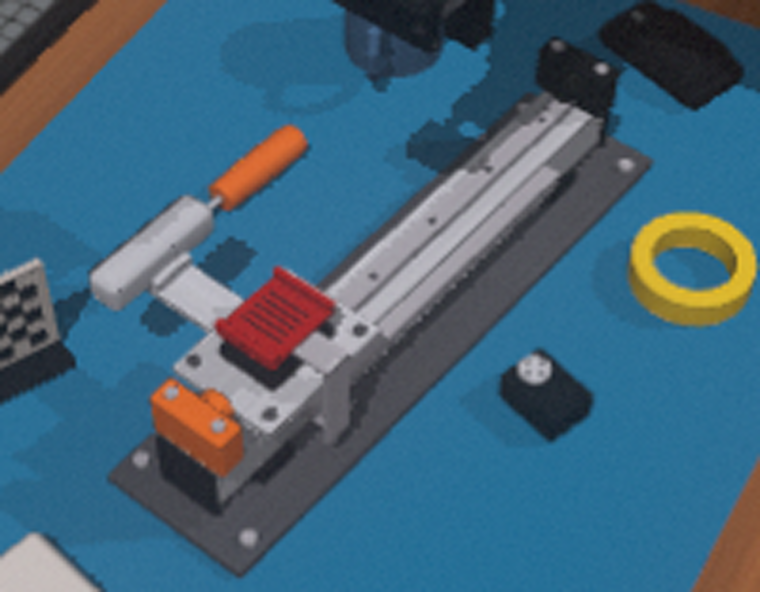

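View pics/w5.png

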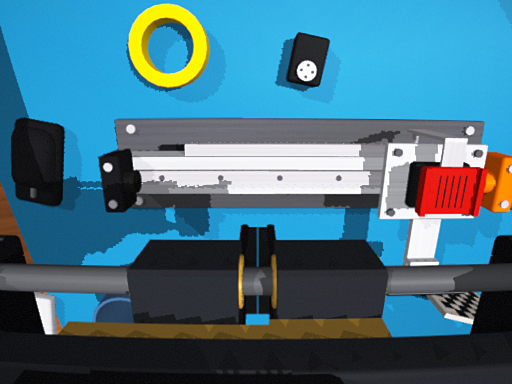

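View pics/t5c.png

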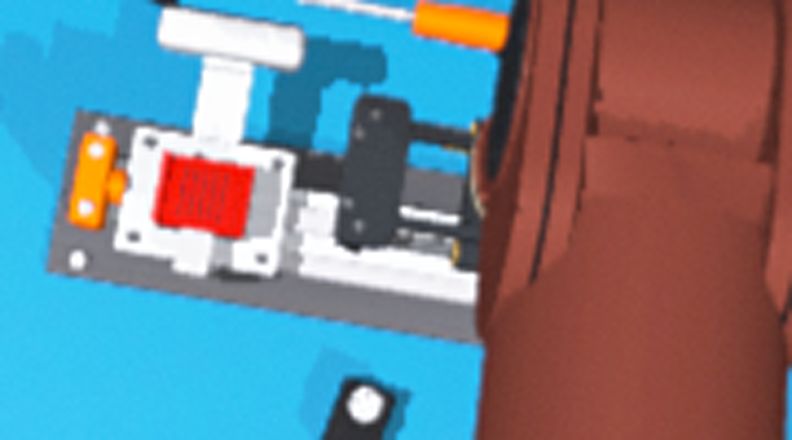

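```bash
python3 - <<'E'
from fit import *
p=[0.53809,-0.04353,-0.1718]
for a,z in((.12,.121),(.114,.121),(.12,.112)):
  k=np.array(pk)+[0,a*1000]
  print(a,z,((proj(T,W(k,z,p))-[184.6,149.6])*4.4).round().tolist(),((proj(S,W(k[[1,2,3,0]],z,p))-[174.6,129.6])*[3.8,3.7]).round().tolist())
E
```

```text
0.12 0.121 [[162.0, 150.0], [254.0, 165.0], [242.0, 237.0], [150.0, 222.0]] [[281.0, 269.0], [339.0, 306.0], [275.0, 365.0], [217.0, 326.0]]
0.114 0.121 [[172.0, 152.0], [264.0, 167.0], [252.0, 239.0], [160.0, 224.0]] [[288.0, 263.0], [345.0, 300.0], [282.0, 359.0], [224.0, 320.0]]
0.12 0.112 [[163.0, 152.0], [255.0, 167.0], [242.0, 239.0], [151.0, 224.0]] [[281.0, 278.0], [339.0, 315.0], [275.0, 374.0], [217.0, 335.0]]
```

```bash
python3 -c "
from workcell import manip
print(manip.finish_job())"
```

```text
the job is handed in; nothing more can be done
None
```

The carriage is at the orange end stop with the paddle up, and I have handed the job in. The hand-in gave no verdict, so this rests on my own checks.

- **What I did:** With the gripper shut, I pressed the red paddle down onto its stop, reading about 17 N. I held it at a steady height of 0.1174 m while pushing the carriage about 222 mm along the rail. The force along the rail rose to about 5.5 N, which showed it had met the stop. I then lifted straight up and moved clear at about 10 s of the 38 s allowed.
- **Position check:** The last side, top and wrist pictures show the plate against the orange bumper. In the side picture the paddle's corners match the end-of-travel, paddle-up position, to within about 1–2 pixels. In the top picture they fit to about 1 pixel along the rail, but that view cannot tell paddle up from paddle down.
- **Clearance check:** The force readings away from contact stayed under about 1 N, so the robot was touching nothing. I saw no sign of contact with the camera or the loose things and nothing looked displaced, but I did not measure their positions. The arm hid part of the mug in the last pictures.

No check failed or disagreed. The pictures cannot resolve the last 1–2 mm against the stop or the pawl itself.

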